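# Punch the loan mark into a stethoscope tag

## Robot

A 7-joint arm with a two-finger parallel gripper is mounted at the origin on the work surface. World frame = base frame: x ahead of the robot, y to its left, z up, the work surface at z = 0. Lengths are in m, angles in rad, forces in N, time in s.
With the tool pointing down it reaches from about 0.425 to 0.875 m from the base axis. Payload 4.7 kg.
Tool frame: the origin (TCP) lies midway between the tips of the shut fingers; the grasp point (between the pads) lies 19 mm behind it; z points along the fingers, y is the direction in which the jaws open and shut (so a half turn about z gives the same grasp; the last joint's range is limited). The gripper opens to 87 mm and grips with 3 to 60 N. Pads are 19 mm wide; open, the fingers measure 117 mm over their backs; the gripper's body (75 mm by 190 mm) begins 51 mm behind the grasp point.
Start: joints at [1.29, 0.321, -0.07, 1.45, 0.023, 1.371, -0.057], TCP at [0.189, -0.622, 0.193] pointing down, gripper open.
Joint ranges: [-2.86, 2.86], [-0.3, 2.09], [-1.38, 1.24], [0.06, 2.45], [-1.56, 4.7], [0.09, 2.05], [-2.69, 2.69]. Speed limits (rad/s): [2.57, 2.57, 3.14, 3.14, 3.14, 3.14, 3.14].

## Interface

Orientations are given as a unit quaternion [x, y, z, w].
In Python, from cell import readout, grab_frame, camera_info, env gives the robot as it stands.
- The arm moves only by the shell command python3 -m jog 'ROWS' [FORCE]. ROWS is JSON, a list of rows, each a list of 3 entries, a list of its own where there are three numbers: the opening, from -1 (shut) to 1 (fully open), then the shift along the world's x, y, z in m, then the turn about the world's z in rad. A call has 1 to 20 rows; each row is the pose to reach, as a shift and turn from the pose measured when the call began; what a row does not reach only later rows make up. A row lasts 1/12 s, in which the tool goes at most 41.7 mm and 7.16 degrees, less where a joint would pass 70% of its speed; a pose out of reach is approached as far as the arm can. A call with a gripper value outside its range is refused whole. The fingers move at their own pace and stop on an object; FORCE is the grip in N (left out, the last holds). Time passes only in rows, so rows that repeat a pose let the fingers close. It gives the time, the measured TCP pose, the force and the opening at its end, in the units of the state.
- readout.state(): the state, without advancing time (a new reading comes with each control period).
- grab_frame(name): name is "scene" or "top" or "wrist"; returns (picture, depth): 400x640x3 uint8, red, green, blue; 400x640 float32, m along the optical axis (not along the pixel's ray), 0 where there is no reading.
- camera_info(name): a dict with "fx", "fy", "cx", "cy" (pixels), "world_from_camera" (4x4, takes a point from camera to world coordinates); the wrist camera has in their place "mount" (4x4, takes a point from camera to tool coordinates, whose origin is the TCP and whose axes are the flange's). Camera axes: x right, y up, looking along -z (the intrinsics and any distortion apply to the point x, -y, -z); pixel columns grow to the right and rows downward; lengths in m; the calibration is good to about 2 mm. A picture is of the moment at which its call begins: read the wrist's pose just before it. camera_info takes no time and is no camera call.
- env.hand_in(): hands the job in, once; it reports no verdict.
The state is a dict: "t": time; "joint_pos": joint angles; "joint_velocities": joint speeds; "effort": joint torques, N m; "tool_pos": TCP position; "ee_rot": TCP orientation; "force": force on the tool from outside, world axes, zero at the start; "moment": the same for the moment, N m; "gripper_width": finger opening in m.
Only numpy, scipy, OpenCV 4.12 (cv2) and the standard library are available. Lean on these libraries where they do the work, as an engineer would, in place of code of your own. Each camera call takes 0.05 s, during which the arm holds its last target. There are 200 camera calls.

## Task

Take the orange-handled marking punch out of its blue stand and press its face squarely inside the red ring on the brass loan tag, with a steady force of about 12 N (never over 20 N) for a full second. Lift it straight off without sliding it out of the ring, then put the punch back upright in its stand, fully seated, and let go. Leave everything else on the counter where it is.

Things in the scene. Friction and masses are not known exactly. Their poses are not given: they have to be found in the camera images.
- punch_mid (a point): Centre (half-way up, on the axis) of the marking punch, a round upright hand tool 116 mm long with an orange handle; z points up along it. 58 mm above the marking face, 18 mm above the underside of its flange. At the start the punch hangs upright in the stand by its flange.
- punch_tip (a point): Centre of the flat marking face at the lower end of the punch, 58 mm below punch_mid along the axis; 8 mm in diameter. Hidden inside the stand at the start.
- stand_hole0 (a point): Centre of the mouth of the stand's upright hole, level with the stand's top, 50 mm above the counter. Stand: fixed blue block 80 x 80 x 50 mm, through hole 24 mm in diameter (3 mm of play all round the shank). Seated, the punch's flange lies on the stand's top and punch_mid is 18 mm above this point.
- nest_mark (a point): Point on top of the nest's grey base plate, 14 mm above the counter, straight below the centre of the red ring (21 mm across outside, 16 mm inside, white middle). The tag's face with the ring stands 16 to 30 mm above this point, as the last user clamped it; that height is not measured and must be found by touch.
- punch: The punch, about 0.22 kg; origin at the centre of the marking face, z up along it. From the bottom: steel nose 8 mm in diameter to 10 mm, cone to 18 mm diameter at 18 mm, shank 18 mm diameter to 40 mm, brass flange 34 mm diameter from 40 to 46 mm, orange round handle 24 mm diameter from 46 to 110 mm (grip here), brass cap to 116 mm.
- nest: Fixed nest, origin under the centre of its base plate 120 x 90 x 14 mm. x runs along the tag to the ring, 12 mm from the middle. A black bed 80 x 60 mm carries the brass tag 64 x 40 mm under two steel clips at its long edges. The bed is sprung: it yields straight down about 1 mm per 5 N, at most 7 mm, and comes up again.
- speculum_box: Blue plastic box 94 x 134 x 65 mm, loose, origin under its centre; to be left alone.
- yoke: Brass headset yoke lying flat, about 120 x 145 x 14 mm, loose, origin about its middle on the counter; to be left alone.
- chestpiece: Steel stethoscope chest piece, disc 46 mm in diameter, 23 mm high, with a 30 mm stem, loose, origin under the disc; to be left alone.
- tuning_fork: Aluminium tuning fork lying flat, about 190 x 31 x 10 mm, loose, origin underneath near its middle; to be left alone.
- tag_tray: Open white tray 100 x 140 x 30 mm with spare tags, loose, origin under its centre; to be left alone.
Not all that is in view belongs to the job. Of the things like the part that bears stand_hole0, leave any that is pink or turquoise; of the rest the larger one is meant.

How it is judged:
By the outcome, as a careful person would: the job done as asked, in the order asked, and still so for the second after the job is handed in, with the robot touching nothing.
It also fails if it takes over 58 s, if anything falls off the work surface, if the arm or the gripper's body presses on something with over 40 N, if the wrist force passes 120 N, or if a joint passes its speed limit or range.

## Working session

There is one attempt and no reset: what is moved stays moved. The work goes in short steps, Python scripts to look and compute and a shell command to move; the robot and the scene stay as the last step left them, time stands still between calls to the robot, and variables do not carry over. Pictures are saved under pics/ and viewed, about 8 in all and at most 12, crops included, and the job is handed in when it is done.

```bash
mkdir -p pics && ls
python3 - <<'E'
from cell import readout, grab_frame, camera_info
import cv2, numpy as np
s=readout.state(); print({k:np.round(v,3).tolist() for k,v in s.items()})
for n in ("scene","top"):
    im,d=grab_frame(n); cv2.imwrite(f"pics/{n}0.png",im[...,::-1]); np.save(f"pics/{n}0.npy",d)
    ci=camera_info(n); print(n,{k:np.round(v,4).tolist() for k,v in ci.items()})
print({k:np.round(v,4).tolist() for k,v in camera_info("wrist").items()})
E
```

```text
pics
{'t': 0.0, 'joint_pos': [1.29, 0.322, -0.07, 1.452, 0.023, 1.371, -0.057], 'joint_velocities': [0.0, -0.001, 0.002, 0.001, 0.0, 0.001, -0.002], 'effort': [-0.0, -49.129, -0.404, -31.254, -0.064, 0.044, 0.0], 'tool_pos': [0.189, -0.621, 0.192], 'ee_rot': [0.989, 0.147, -0.0, -0.001], 'force': [-0.558, -0.135, -0.44], 'moment': [-0.014, 0.063, -0.011], 'gripper_width': 0.087}
scene {'fx': 453.9125, 'fy': 453.9125, 'cx': 322.2909, 'cy': 197.2424, 'world_from_camera': [[-0.2711, -0.7169, 0.6423, 1.2962], [0.9625, -0.2015, 0.1815, 0.2088], [-0.0007, 0.6674, 0.7447, 0.8336], [0.0, 0.0, 0.0, 1.0]]}
top {'fx': 385.1703, 'fy': 385.1703, 'cx': 315.3765, 'cy': 197.6794, 'world_from_camera': [[-0.011, 0.9821, -0.1878, 0.4536], [-0.9997, -0.0152, -0.0208, 0.0406], [-0.0233, 0.1875, 0.982, 0.9497], [0.0, 0.0, 0.0, 1.0]]}
{'fx': 291.8028, 'fy': 291.8028, 'cx': 316.611, 'cy': 198.9554, 'mount': [[-0.0002, 0.9672, 0.2541, 0.0702], [1.0, -0.0, 0.0009, 0.0006], [0.0008, 0.2541, -0.9672, -0.1922], [0.0, 0.0, 0.0, 1.0]]}
```

View pics/top0.png

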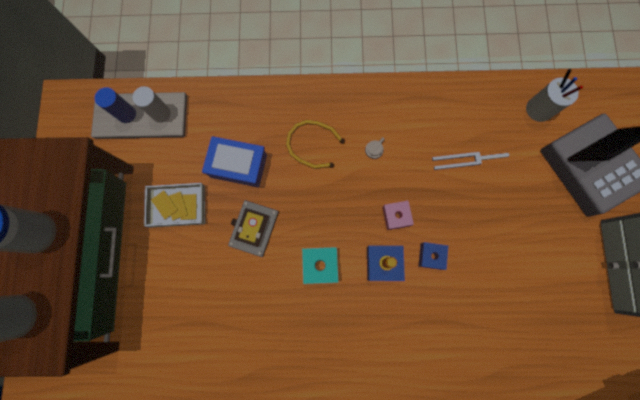

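View pics/scene0.png

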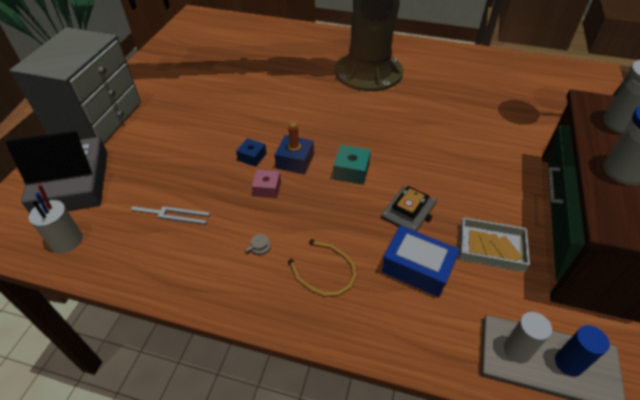

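Top view: the stand-like blocks are turquoise (320,265), large blue with the punch in it (386,263), small blue (434,256) and pink (398,215). Excluding pink and turquoise, the larger blue one at (386,263) is meant, and it holds the orange punch. The nest with its ring is at (252,226). I'll confirm with a crop and measure.

```bash
cat > h.py <<'E'
import cv2, numpy as np
from cell import readout, grab_frame, camera_info
from scipy.spatial.transform import Rotation as R
def pose(n):
    ci=camera_info(n)
    if n!="wrist": return ci,np.array(ci["world_from_camera"])
    s=readout.state(); T=np.eye(4); T[:3,:3]=R.from_quat(s["ee_rot"]).as_matrix(); T[:3,3]=s["tool_pos"]
    return ci,T@np.array(ci["mount"])
def ray(ci,T,u,v):
    d=np.array([(u-ci["cx"])/ci["fx"],-(v-ci["cy"])/ci["fy"],-1.0])
    return T[:3,3],T[:3,:3]@d
def onplane(ci,T,u,v,z):
    o,d=ray(ci,T,u,v); return o+d*(z-o[2])/d[2]
def hsv(im): return cv2.cvtColor(im,cv2.COLOR_RGB2HSV)
def blobs(m,amin=20):
    n,l,st,c=cv2.connectedComponentsWithStats(m.astype(np.uint8))
    return [(c[i].round(1).tolist(),st[i].tolist()) for i in range(1,n) if st[i][4]>=amin]
E
python3 - <<'E'
from h import *
a=cv2.imread("pics/top0.png");b=cv2.imread("pics/scene0.png")
c1=cv2.resize(a[195:295,215:455],(720,300),interpolation=cv2.INTER_CUBIC)
c2=cv2.resize(b[110:230,230:470],(600,300),interpolation=cv2.INTER_CUBIC)
c2=np.hstack([c2,np.zeros((300,120,3),np.uint8)])
cv2.imwrite("pics/crop1.png",np.vstack([c1,c2]))
for n,im in(("top",a),("scene",b)):
    ci,T=pose(n); d=np.load(f"pics/{n}0.npy"); h=cv2.cvtColor(im,cv2.COLOR_BGR2HSV)
    for nm,m in (("blue",cv2.inRange(h,(105,120,40),(125,255,255))),):
        for c,st in blobs(m>0,150):
            u,v=c; print(n,nm,c,st,onplane(ci,T,u,v,0.05).round(3), d[int(v),int(u)].round(3))
    for u,v in ([(386,263),(390,262),(252,223),(252,226),(320,265),(434,256),(378,263),(395,256)] if n=="top" else [(294,127),(294,145),(411,200),(280,155),(412,205)]):
        o,r=ray(ci,T,u,v); print(n,(u,v),(o+r*d[v,u]).round(3))
E
```

```text
top blue [105.3, 97.5] [95, 88, 22, 21, 331] [0.893 0.59  0.05 ] 0.901
top blue [233.8, 161.0] [203, 137, 61, 47, 1058] [0.72  0.257 0.05 ] 0.919
top blue [434.2, 255.9] [422, 244, 25, 25, 473] [ 0.485 -0.212  0.05 ] 0.934
top blue [384.8, 263.2] [368, 247, 36, 33, 858] [ 0.47  -0.098  0.05 ] 0.841
top (386, 263) [ 0.469 -0.09   0.117]
top (390, 262) [ 0.471 -0.098  0.124]
top (252, 223) [0.568 0.211 0.042]
top (252, 226) [0.561 0.212 0.04 ]
top (320, 265) [ 0.469  0.051 -0.002]
top (434, 256) [ 0.487 -0.225  0.   ]
top (378, 263) [ 0.471 -0.082  0.052]
top (395, 256) [ 0.486 -0.122  0.05 ]
scene blue [292.2, 149.9] [276, 136, 34, 23, 371] [ 0.485 -0.1    0.05 ] 1.156
scene blue [250.5, 148.3] [237, 140, 27, 18, 301] [ 0.508 -0.205  0.05 ] 1.205
scene blue [418.5, 263.6] [384, 225, 76, 70, 2018] [0.743 0.257 0.05 ] 0.912
scene blue [589.9, 346.5] [566, 326, 43, 50, 966] [0.836 0.576 0.05 ] 0.744
scene (294, 127) [ 0.479 -0.094  0.122]
scene (294, 145) [ 0.485 -0.094  0.068]
scene (411, 200) [0.564 0.217 0.04 ]
scene (280, 155) [ 0.509 -0.125  0.048]
scene (412, 205) [0.578 0.222 0.039]
```

View pics/crop1.png

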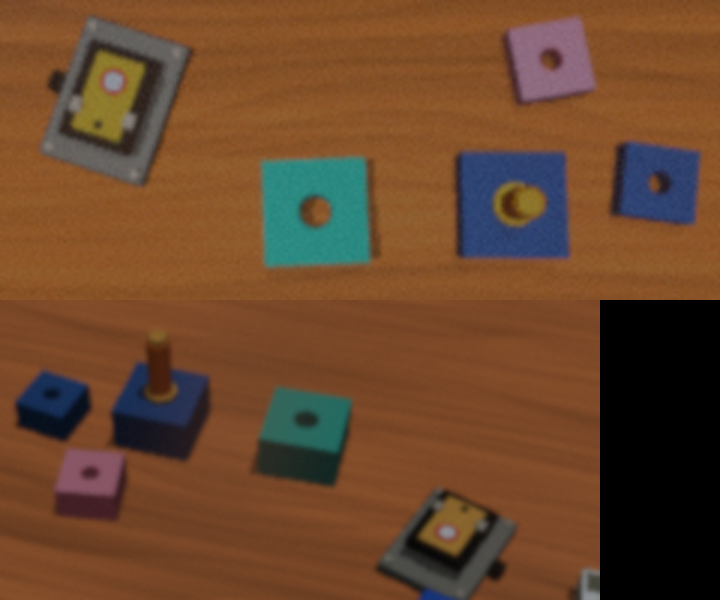

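The crop confirms the larger blue block (crop 515,205) holds the orange punch, and the ring is at crop (113,82), on the nest. Moving above the punch.

```bash
python3 -m jog '[[1,[0.03,0.04,0.01],0],[1,[0.06,0.09,0.01],0],[1,[0.08,0.13,0.01],0],[1,[0.1,0.17,0.01],0],[1,[0.12,0.21,0.01],0],[1,[0.14,0.25,0.01],0],[1,[0.16,0.29,0.01],0],[1,[0.18,0.33,0.01],0],[1,[0.2,0.37,0.01],0],[1,[0.22,0.41,0.01],0],[1,[0.24,0.45,0.01],0],[1,[0.26,0.48,0.01],0],[1,[0.275,0.51,0.01],0],[1,[0.286,0.521,0.0],0],[1,[0.286,0.521,-0.01],0],[1,[0.286,0.521,-0.01],0],[1,[0.286,0.521,-0.01],0]]'
python3 - <<'E'
from h import *
ci,T=pose("wrist"); im,d=grab_frame("wrist"); s=readout.state()
print(s["tool_pos"],s["force"])
cv2.imwrite("pics/w1.png",im[...,::-1]); np.save("pics/w1.npy",d); np.save("pics/w1T.npy",T)
E
```

```text
t: 1.52
tool_pos: [0.4739, -0.0999, 0.1813]
ee_rot: [0.989, 0.148, -0.001, -0.001]
force: [0.0, -0.5, 0.2]
gripper_width: 0.0871
[ 0.47392451 -0.10136367  0.18182528] [-0.39498703 -0.04016421  0.37545732]
```

View pics/w1.png

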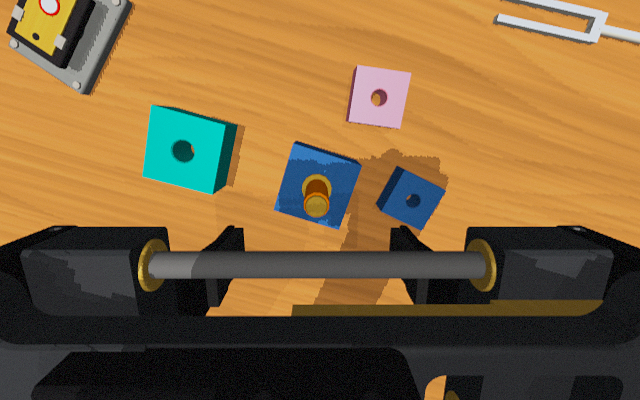

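Wrist view: punch cap at (316,205), flange at (317,190), stand top corners about (293,143), (360,163), (340,229), (275,209); ring at (49,6), cut off at the edge.

Run:
```python
from h import *
ci=camera_info("wrist"); T=np.load("pics/w1T.npy"); im=cv2.imread("pics/w1.png"); d=np.load("pics/w1.npy")
h=cv2.cvtColor(im,cv2.COLOR_BGR2HSV)
# world map
v,u=np.mgrid[:400,:640]; D=np.stack([(u-ci["cx"])/ci["fx"],-(v-ci["cy"])/ci["fy"],-np.ones_like(u,float)],-1)*d[...,None]
P=D@T[:3,:3].T+T[:3,3]
box=np.zeros((400,640),bool); box[135:235,265:370]=1
blue=(cv2.inRange(h,(95,90,30),(125,255,255))>0)&box
top=blue&(P[...,2]>0.042)&(P[...,2]<0.058)
hull=cv2.convexHull(np.argwhere(top)[:,::-1].astype(np.float32)); r=cv2.minAreaRect(hull); print(r, np.median(P[top][:,2]))
print("corners",[onplane(ci,T,*c,0.05).round(4).tolist() for c in cv2.boxPoints(r)]); 
q=np.array([onplane(ci,T,*p[0],0.05)[:2] for p in hull],np.float32); print("metric rect",cv2.minAreaRect(q))
o=box&(P[...,2]>0.12)&(P[...,2]<0.132); pts=np.argwhere(o)[:,::-1].astype(np.float32)
(c,rad)=cv2.minEnclosingCircle(pts); el=cv2.fitEllipse(cv2.convexHull(pts)); print("cap",c,rad,el,onplane(ci,T,*el[0],0.126).round(4),np.median(P[o],0))
hd=box&(P[...,2]>0.062)&(P[...,2]<0.118); print("handle pts", np.median(P[hd],0))
a=cv2.imread("pics/top0.png");t,Tt=pose("top");hh=cv2.cvtColor(a,cv2.COLOR_BGR2HSV)
b=a[205:245,235:275]; w=(hh[...,1]<90)&(hh[...,2]>120); m=np.zeros_like(w); m[214:232,242:264]=w[214:232,242:264]
for c,st in blobs(m,5):print("top white",c,st,onplane(t,Tt,*c,0.04).round(4))
```

```text
((317.03204345703125, 186.197509765625), (71.88427734375, 69.91566467285156), 17.354022979736328) 0.050335178541372455
corners [[0.4331, -0.0587, 0.05], [0.5133, -0.0611, 0.05], [0.5131, -0.1403, 0.05], [0.4313, -0.1429, 0.05]]
metric rect ((0.47266077995300293, -0.10013944655656815), (0.07955629378557205, 0.08073870837688446), 89.11713409423828)
cap (315.8193664550781, 203.83547973632812) 12.770352363586426 ((315.795166015625, 204.08094787597656), (24.340797424316406, 25.489452362060547), 69.73678588867188) [ 0.4741 -0.0993  0.126 ] [ 0.47400765 -0.09953736  0.12594714]
handle pts [ 0.4828107  -0.09656533  0.0944697 ]
top white [252.3, 221.8] [249, 219, 7, 7, 38] [0.5713 0.211  0.04  ]
```

Stand centre is (0.4727, -0.1001) at 80 × 80 mm, and the cap is at (0.4740, -0.0995), so they agree. Descending and gripping.

```bash
python3 -m jog '[[1,[0,0.001,-0.03],0],[1,[0,0.001,-0.06],0],[1,[0,0.001,-0.09],0],[1,[0,0.001,-0.106],0],[1,[0,0.001,-0.106],0],[1,[0,0.001,-0.106],0],[-1,[0,0.001,-0.106],0],[-1,[0,0.001,-0.106],0],[-1,[0,0.001,-0.106],0],[-1,[0,0.001,-0.106],0],[-1,[0,0.001,-0.106],0],[-1,[0,0.001,-0.106],0],[-1,[0,0.001,-0.106],0],[-1,[0,0.001,-0.106],0]]' 45
```

```text
t: 2.73
tool_pos: [0.4739, -0.1003, 0.0758]
ee_rot: [0.989, 0.147, -0.001, -0.001]
force: [0.1, 0.3, 0.7]
gripper_width: 0.0418
```

```bash
python3 -m jog '[[-1,[0,0,0],0],[-1,[0,0,0],0],[-1,[0,0,0],0],[-1,[0,0,0],0],[-1,[0,0,0],0],[-1,[0,0,0],0],[-1,[0,0,0],0]]' 45
```

```text
t: 3.32
tool_pos: [0.4738, -0.1001, 0.0758]
ee_rot: [0.989, 0.147, -0.001, -0.001]
force: [-0.2, 0.8, -0.0]
gripper_width: 0.0231
```

```bash
python3 -m jog '[[-1,[0,0,0.02],0],[-1,[0,0,0.04],0],[-1,[0,0,0.07],0],[-1,[0,0,0.1],0],[-1,[0,0,0.1],0],[-1,[0.005,0.03,0.1],0],[-1,[0.01,0.06,0.1],0],[-1,[0.015,0.09,0.1],0],[-1,[0.02,0.12,0.1],0],[-1,[0.025,0.15,0.1],0],[-1,[0.03,0.18,0.1],0],[-1,[0.035,0.21,0.1],0],[-1,[0.04,0.24,0.1],0],[-1,[0.045,0.27,0.1],0],[-1,[0.046,0.3,0.1],0],[-1,[0.046,0.3,0.1],0],[-1,[0.046,0.3,0.1],0],[-1,[0.046,0.3,0.1],0]]'
python3 - <<'E'
from h import *
ci,T=pose("wrist"); im,d=grab_frame("wrist"); s=readout.state(); print(s["tool_pos"],s["ee_rot"],s["force"],s["gripper_width"])
cv2.imwrite("pics/w2.png",im[...,::-1]); np.save("pics/w2.npy",d); np.save("pics/w2T.npy",T)
sc,ds=grab_frame("scene"); cv2.imwrite("pics/scene2.png",sc[...,::-1]); np.save("pics/scene2.npy",ds)
c=cv2.resize(sc[80:260,300:500],(666,600),interpolation=cv2.INTER_CUBIC); cv2.imwrite("pics/scene2c.png",c[...,::-1])
E
```

```text
t: 4.82
tool_pos: [0.5196, 0.1989, 0.1748]
ee_rot: [0.989, 0.147, -0.002, -0.0]
force: [0.3, -0.6, -1.5]
gripper_width: 0.0227
[0.51987129 0.19818735 0.17500615] [ 9.89298957e-01  1.45894179e-01 -1.53570149e-03 -3.23389077e-04] [ 0.41308327 -0.1453057  -2.09911547] 0.022263597069497012
```

View pics/w2.png

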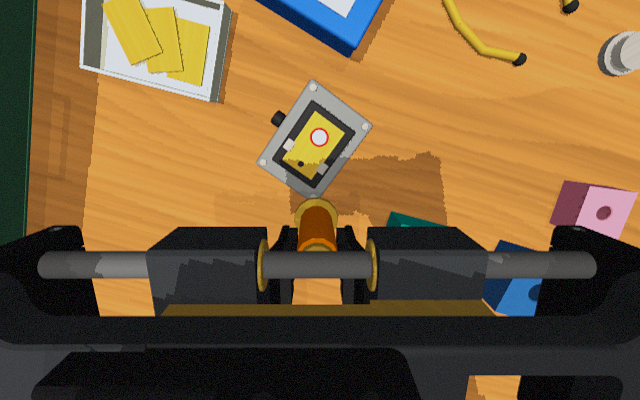

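View pics/scene2c.png

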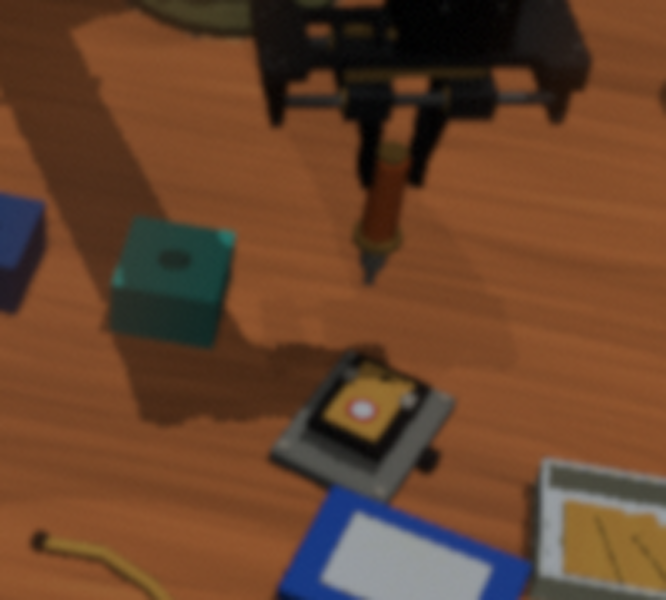

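Wrist view: ring at (319,137) on the tag; punch flange at (316,213). Scene crop: the punch hangs nearly vertical with its tip at crop (368,280). Measuring ring, cap and tip.

Run:
```python
from h import *
ci=camera_info("wrist"); T=np.load("pics/w2T.npy"); im=cv2.imread("pics/w2.png"); d=np.load("pics/w2.npy")
h=cv2.cvtColor(im,cv2.COLOR_BGR2HSV)
red=((h[...,0]<8)|(h[...,0]>170))&(h[...,1]>100)&(h[...,2]>100); m=np.zeros_like(red); m[120:155,300:340]=red[120:155,300:340]
pts=np.argwhere(m)[:,::-1].astype(np.float32); el=cv2.fitEllipse(cv2.convexHull(pts)); print("ring",el,len(pts))
dd=d[132:143,314:325]; z0=(T[:3,3]+T[:3,:3]@(np.array([(el[0][0]-ci["cx"])/ci["fx"],-(el[0][1]-ci["cy"])/ci["fy"],-1])*np.median(dd)))
print("ring depth pt",z0.round(4)); 
for z in(.036,.04,.044): print(z,onplane(ci,T,*el[0],z).round(4))
v,u=np.mgrid[:400,:640]
P=(np.stack([(u-ci["cx"])/ci["fx"],-(v-ci["cy"])/ci["fy"],-np.ones_like(u,float)],-1)*d[...,None])@T[:3,:3].T+T[:3,3]
print("depth col x=316:",[(int(r),P[r,316].round(3).tolist()) for r in range(196,254,6)])
def proj(ci,T,p):
    q=np.linalg.inv(T)@np.append(p,1); return np.array([ci["cx"]+ci["fx"]*q[0]/-q[2],ci["cy"]-ci["fy"]*q[1]/-q[2]])
# scene: axis expected at TCP xy
c2,T2=pose("scene"); tcp=np.array([.5198,.1985,.1749])
for nm,dz in(("cap",.0502),("flangetop",-.0198),("tip",-.0658)):
    p=tcp+[0,0,dz]; print(nm,"scene",proj(c2,T2,p).round(1),"crop",((proj(c2,T2,p)-[300,80])*3.33).round(0),"wrist",proj(ci,T,p).round(1))
tcp2,Tt=pose("top"); print("ring scene crop(361,409)->",onplane(c2,T2,300+361/3.33,80+409/3.33,.04).round(4))
```

```text
ring ((318.9398193359375, 136.89053344726562), (17.809118270874023, 17.966426849365234), 100.61344909667969) 79
ring depth pt [0.5723 0.212  0.0399]
0.036 [0.5721 0.212  0.036 ]
0.04 [0.5723 0.212  0.04  ]
0.044 [0.5725 0.2121 0.044 ]
depth col x=316: [(196, [0.501, 0.194, 0.016]), (202, [0.531, 0.202, 0.155]), (208, [0.53, 0.202, 0.166]), (214, [0.53, 0.202, 0.179]), (220, [0.529, 0.202, 0.191]), (226, [0.529, 0.202, 0.202]), (232, [0.53, 0.202, 0.213]), (238, [0.529, 0.202, 0.22]), (244, [0.527, 0.201, 0.223]), (250, [0.552, 0.208, 0.288])]
cap scene [418.  124.7] crop [393. 149.] wrist [316.4 259. ]
flangetop scene [413.  149.5] crop [376. 231.] wrist [316.7 217.1]
tip scene [410.1 164.5] crop [367. 281.] wrist [316.8 201.2]
ring scene crop(361,409)-> [0.5743 0.2126 0.04  ]
```

Punch is upright in the grip and within 2 mm of the TCP axis. Ring is at (0.5723, 0.2120), z about 0.040. Moving over it and down to a tip height of about 48 mm.

```bash
python3 -m jog '[[-1,[0.02,0.005,0],0],[-1,[0.04,0.01,0],0],[-1,[0.053,0.0135,0],0],[-1,[0.053,0.0135,0],0],[-1,[0.053,0.0135,-0.02],0],[-1,[0.053,0.0135,-0.04],0],[-1,[0.053,0.0135,-0.055],0],[-1,[0.053,0.0135,-0.061],0],[-1,[0.053,0.0135,-0.061],0],[-1,[0.053,0.0135,-0.061],0],[-1,[0.053,0.0135,-0.061],0],[-1,[0.053,0.0135,-0.061],0]]'
python3 - <<'E'
from h import *
s=readout.state(); print(s["tool_pos"],s["force"],s["gripper_width"])
sc,ds=grab_frame("scene"); cv2.imwrite("pics/scene3.png",sc[...,::-1])
w,_=grab_frame("wrist"); print(readout.state()["force"])
a=cv2.resize(sc[130:240,350:470],(600,550),interpolation=cv2.INTER_CUBIC)
cv2.imwrite("pics/scene3c.png",a[...,::-1])
E
```

```text
t: 5.92
tool_pos: [0.5738, 0.2117, 0.1156]
ee_rot: [0.989, 0.145, -0.0, -0.0]
force: [0.4, 0.1, -1.9]
gripper_width: 0.0228
[0.57383048 0.21165485 0.11559649] [ 0.40046574  0.06661206 -1.87591855] 0.022751946626142622
[-0.981519   -0.43809304 -2.41509039]
```

View pics/scene3c.png

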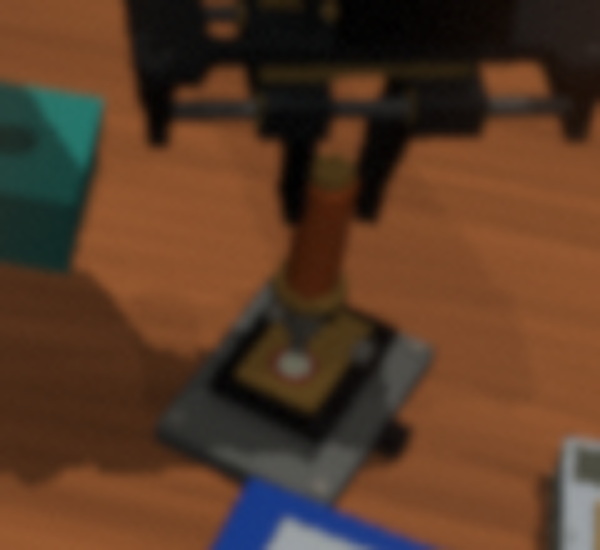

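The tip sits just above the ring (tip at crop 300,348; ring at 294,366), which is what a 10 mm gap would show. Now feeling for contact.

```bash
python3 -m jog '[[-1,[0,0,-0.003],0],[-1,[0,0,-0.006],0],[-1,[0,0,-0.006],0],[-1,[0,0,-0.006],0]]' && python3 -m jog '[[-1,[0,0,-0.001],0],[-1,[0,0,-0.002],0],[-1,[0,0,-0.002],0],[-1,[0,0,-0.002],0]]'
```

```text
t: 6.35
tool_pos: [0.5733, 0.2115, 0.1088]
ee_rot: [0.989, 0.145, -0.001, -0.0]
force: [0.8, 1.1, -1.5]
gripper_width: 0.0229
t: 6.68
tool_pos: [0.5733, 0.2115, 0.1067]
ee_rot: [0.989, 0.145, -0.001, -0.0]
force: [0.4, -0.6, -1.2]
gripper_width: 0.0227
```

```bash
python3 -m jog '[[-1,[0,0,-0.001],0],[-1,[0,0,-0.001],0],[-1,[0,0,-0.001],0],[-1,[0,0,-0.001],0]]' && python3 -m jog '[[-1,[0,0,-0.001],0],[-1,[0,0,-0.001],0],[-1,[0,0,-0.001],0],[-1,[0,0,-0.001],0]]'
```

```text
t: 7.02
tool_pos: [0.5733, 0.2115, 0.1057]
ee_rot: [0.989, 0.146, -0.001, -0.0]
force: [-1.0, -0.9, -2.5]
gripper_width: 0.0229
t: 7.35
tool_pos: [0.5733, 0.2115, 0.1047]
ee_rot: [0.989, 0.145, -0.001, -0.0]
force: [0.0, -0.3, -1.6]
gripper_width: 0.0228
```

```bash
python3 -m jog '[[-1,[0,0,-0.001],0],[-1,[0,0,-0.001],0],[-1,[0,0,-0.001],0],[-1,[0,0,-0.001],0]]' && python3 -m jog '[[-1,[0,0,-0.001],0],[-1,[0,0,-0.001],0],[-1,[0,0,-0.001],0],[-1,[0,0,-0.001],0]]'
```

```text
t: 7.68
tool_pos: [0.5734, 0.2116, 0.104]
ee_rot: [0.989, 0.146, -0.001, -0.0]
force: [1.0, 0.1, -0.2]
gripper_width: 0.0226
t: 8.02
tool_pos: [0.5738, 0.2117, 0.1034]
ee_rot: [0.989, 0.145, -0.0, -0.0]
force: [-0.4, 0.4, 2.0]
gripper_width: 0.0225
```

Contact at about TCP z = 0.1043 (tip about 0.0385). Loading gradually.

```bash
python3 -m jog '[[-1,[0,0,-0.001],0],[-1,[0,0,-0.0015],0],[-1,[0,0,-0.002],0],[-1,[0,0,-0.002],0],[-1,[0,0,-0.002],0]]'
python3 - <<'E'
from h import *
f=[]
for i in range(4): grab_frame("wrist"); s=readout.state(); f.append([*s["force"],s["tool_pos"][2]])
print(np.round(f,4))
E
```

```text
t: 8.43
tool_pos: [0.5745, 0.212, 0.1024]
ee_rot: [0.989, 0.145, 0.0, -0.0]
force: [0.3, -0.8, 6.9]
gripper_width: 0.0226
[[-1.0911 -1.1576  7.3829  0.1024]
 [ 0.6712  0.3009  6.1847  0.1024]
 [-1.4384 -0.9991  7.2304  0.1024]
 [-0.874  -0.4617  6.0688  0.1025]]
```

```bash
python3 -m jog '[[-1,[0,0,-0.0013],0],[-1,[0,0,-0.0017],0],[-1,[0,0,-0.0017],0],[-1,[0,0,-0.0017],0]]'
python3 - <<'E'
from h import *
f=[]
for i in range(6): grab_frame("wrist"); s=readout.state(); f.append([*s["force"],s["tool_pos"][2],s["tool_pos"][0]])
f=np.array(f);print(np.round(f,4),f.mean(0).round(4),s["t"])
E
```

```text
t: 8.97
tool_pos: [0.5753, 0.2123, 0.1021]
ee_rot: [0.989, 0.145, 0.001, -0.0]
force: [-0.1, -0.2, 8.0]
gripper_width: 0.0224
[[-0.5786 -1.908   7.9131  0.1021  0.5753]
 [-0.6217 -0.9761  7.7129  0.1021  0.5753]
 [-0.4744 -1.5971  7.1377  0.1021  0.5753]
 [-1.1077 -0.8378  7.9793  0.1021  0.5752]
 [-0.9951 -1.4825  7.8195  0.1021  0.5753]
 [-0.9004 -1.2611  8.6039  0.1021  0.5753]] [-0.7797 -1.3438  7.8611  0.1021  0.5753] 9.2667
```

```bash
python3 -m jog '[[-1,[-0.0005,-0.0003,-0.0018],0],[-1,[-0.001,-0.0005,-0.0022],0],[-1,[-0.001,-0.0005,-0.0022],0],[-1,[-0.001,-0.0005,-0.0022],0]]'
python3 - <<'E'
from h import *
f=[]
for i in range(6): grab_frame("wrist"); s=readout.state(); f.append([*s["force"],*s["tool_pos"]])
f=np.array(f);print(f.mean(0).round(4),f[:,2].round(1),s["ee_rot"].round(4) if hasattr(s["ee_rot"],"round") else s["ee_rot"],s["t"])
E
```

```text
t: 9.6
tool_pos: [0.5754, 0.2123, 0.1018]
ee_rot: [0.989, 0.145, 0.003, -0.0]
force: [-0.7, -0.6, 10.0]
gripper_width: 0.023
[-0.8076 -0.904   9.4309  0.5754  0.2123  0.1017] [8.8 9.5 9.7 9.7 9.7 9.2] [ 9.894e-01  1.454e-01  2.800e-03 -5.000e-04] 9.9
```

About 11.5 N net (9.5 read plus 2 N punch weight). Holding this target for over a second.

Run:
```python
from h import *
f=[]
for i in range(26): im,d=grab_frame("scene"); s=readout.state(); f.append([*s["force"],*s["tool_pos"]])
f=np.array(f);print(f.mean(0).round(4),f[:,2].min().round(1),f[:,2].max().round(1),s["t"])
cv2.imwrite("pics/scene4c.png",cv2.resize(im[130:240,350:470],(600,550),interpolation=cv2.INTER_CUBIC)[...,::-1])
```

```text
[-1.0891 -0.7268  9.3191  0.5754  0.2123  0.1017] 8.1 10.4 11.2
```

View pics/scene4c.png

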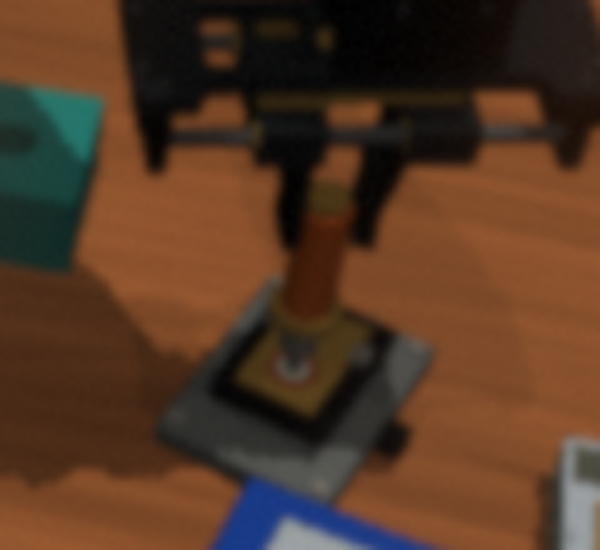

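Pressed at (295,366), inside the ring, for over 1.3 s at about 11.4 N net. Lifting straight up.

```bash
python3 -m jog '[[-1,[0,0,0.002],0],[-1,[0,0,0.004],0],[-1,[0,0,0.007],0],[-1,[0,0,0.012],0],[-1,[0,0,0.02],0],[-1,[0,0,0.04],0],[-1,[0,0,0.06],0],[-1,[0,0,0.075],0],[-1,[0,0,0.075],0],[-1,[0,0,0.075],0]]'
python3 - <<'E'
from h import *
ci,T=pose("wrist"); im,d=grab_frame("wrist"); s=readout.state(); print(s["tool_pos"],s["ee_rot"],s["force"],s["gripper_width"])
v,u=np.mgrid[:400,:640]
P=(np.stack([(u-ci["cx"])/ci["fx"],-(v-ci["cy"])/ci["fy"],-np.ones_like(u,float)],-1)*d[...,None])@T[:3,:3].T+T[:3,3]
print([(int(r),P[r,316].round(4).tolist()) for r in range(196,254,6)])
sc,_=grab_frame("scene"); cv2.imwrite("pics/scene5.png",sc[...,::-1]); cv2.imwrite("pics/scene5c.png",cv2.resize(sc[90:240,350:470],(480,600),interpolation=cv2.INTER_CUBIC)[...,::-1])
c2,T2=pose("scene"); t=np.array(s["tool_pos"])
for dz in(.0502,-.0198,-.0658):
    q=np.linalg.inv(T2)@np.append(t+[0,0,dz],1); print("exp crop",4*(c2["cx"]+c2["fx"]*q[0]/-q[2]-350),4*(c2["cy"]-c2["fy"]*q[1]/-q[2]-90))
E
```

```text
t: 12.03
tool_pos: [0.5758, 0.2126, 0.1775]
ee_rot: [0.989, 0.145, 0.004, -0.001]
force: [-0.7, -0.2, -2.6]
gripper_width: 0.0223
[0.5750752 0.2120682 0.1762022] [ 9.89378230e-01  1.45342357e-01  2.49473184e-03 -3.04699677e-04] [-0.66285783  1.39902561 -2.79073627] 0.02294970504008849
[(196, [0.5645, 0.2096, 0.0406]), (202, [0.5879, 0.2163, 0.1594]), (208, [0.5858, 0.2156, 0.1676]), (214, [0.5852, 0.2154, 0.1803]), (220, [0.5852, 0.2153, 0.1931]), (226, [0.5855, 0.2154, 0.2052]), (232, [0.5853, 0.2153, 0.2148]), (238, [0.5847, 0.2151, 0.2222]), (244, [0.5827, 0.2145, 0.2255]), (250, [0.607, 0.2216, 0.2894])]
exp crop 284.3734507192157 208.602996606165
exp crop 263.15857483997115 308.2168989588862
exp crop 250.4202944164963 368.02916604299526
```

View pics/scene5c.png

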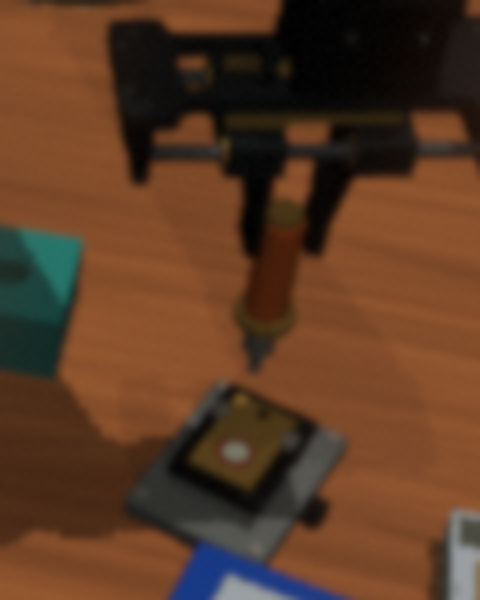

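Punch is still upright and in the same place in the grip (cap 285,210; tip 255,368 against 250,368 expected). Returning to the stand.

```bash
python3 -m jog '[[-1,[-0.01,-0.03,0],0],[-1,[-0.02,-0.06,0],0],[-1,[-0.03,-0.09,0],0],[-1,[-0.04,-0.12,0],0],[-1,[-0.05,-0.15,0],0],[-1,[-0.06,-0.18,0],0],[-1,[-0.07,-0.21,0],0],[-1,[-0.08,-0.24,0],0],[-1,[-0.09,-0.27,0],0],[-1,[-0.097,-0.3,0],0],[-1,[-0.1018,-0.3125,0],0],[-1,[-0.1018,-0.3125,0],0],[-1,[-0.1018,-0.3125,-0.02],0],[-1,[-0.1018,-0.3125,-0.04],0],[-1,[-0.1018,-0.3125,-0.047],0],[-1,[-0.1018,-0.3125,-0.047],0],[-1,[-0.1018,-0.3125,-0.047],0]]'
python3 - <<'E'
from h import *
ci,T=pose("wrist"); im,d=grab_frame("wrist"); s=readout.state(); print(s["tool_pos"],s["ee_rot"],s["force"])
sc,ds=grab_frame("scene")
a=cv2.resize(sc[80:190,240:350],(600,600),interpolation=cv2.INTER_CUBIC); cv2.imwrite("pics/scene6c.png",a[...,::-1])
c2,T2=pose("scene"); t=np.array(s["tool_pos"])
def pr(p):
    q=np.linalg.inv(T2)@np.append(p,1); return [round(600/110*(c2["cx"]+c2["fx"]*q[0]/-q[2]-240)),round(600/110*(c2["cy"]-c2["fy"]*q[1]/-q[2]-80))]
print("exp tip",pr(t-[0.0,0,.0658]),"hole",pr([.4727,-.1001,.05]))
E
```

```text
t: 13.55
tool_pos: [0.4727, -0.0999, 0.1282]
ee_rot: [0.989, 0.146, 0.001, -0.001]
force: [-0.7, -0.3, -1.9]
gripper_width: 0.0228
[ 0.4733923  -0.10014635  0.12902006] [ 9.89310105e-01  1.45810841e-01  2.15063510e-03 -2.98294634e-04] [-0.07818169 -0.26185116 -2.43684776]
exp tip [291, 345] hole [293, 365]
```

View pics/scene6c.png

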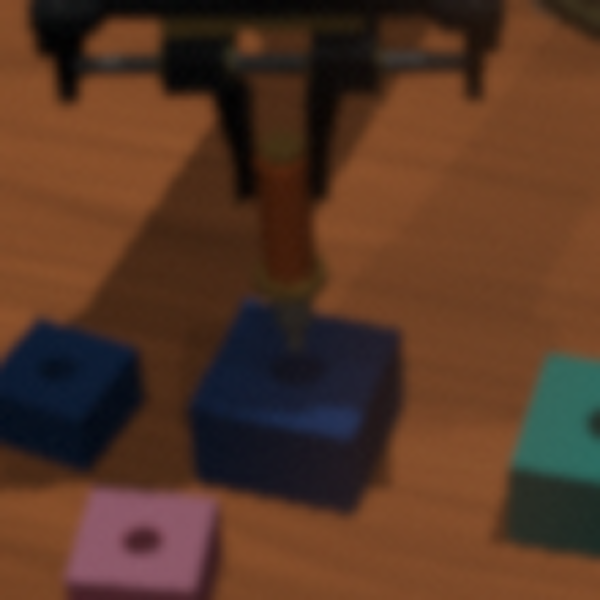

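Tip (296,350) is directly above the hole (297,370): offset (-1,-20) against (-2,-20) expected. Inserting.

```bash
python3 -m jog '[[-1,[0.0003,0,-0.008],0],[-1,[0.0003,0,-0.016],0],[-1,[0.0003,0,-0.024],0],[-1,[0.0003,0,-0.024],0],[-1,[0.0003,0,-0.024],0]]' && python3 -m jog '[[-1,[0,0,-0.005],0],[-1,[0,0,-0.01],0],[-1,[0,0,-0.015],0],[-1,[0,0,-0.02],0],[-1,[0,0,-0.024],0],[-1,[0,0,-0.024],0],[-1,[0,0,-0.024],0]]'
```

```text
t: 14.07
tool_pos: [0.4733, -0.1002, 0.1046]
ee_rot: [0.989, 0.146, 0.002, -0.001]
force: [-0.2, 0.8, -1.4]
gripper_width: 0.0227
t: 14.65
tool_pos: [0.4731, -0.1001, 0.0803]
ee_rot: [0.989, 0.146, 0.002, -0.001]
force: [-0.3, 0.8, -2.1]
gripper_width: 0.0226
```

```bash
python3 -m jog '[[-1,[0,0,-0.0015],0],[-1,[0,0,-0.003],0],[-1,[0,0,-0.003],0],[-1,[0,0,-0.003],0]]' && python3 -m jog '[[-1,[0,0,-0.001],0],[-1,[0,0,-0.001],0],[-1,[0,0,-0.001],0],[-1,[0,0,-0.001],0]]'
```

```text
t: 14.98
tool_pos: [0.4731, -0.1001, 0.0773]
ee_rot: [0.989, 0.146, 0.002, -0.001]
force: [0.3, -0.3, -2.2]
gripper_width: 0.0227
t: 15.32
tool_pos: [0.4732, -0.1001, 0.0763]
ee_rot: [0.989, 0.146, 0.002, -0.001]
force: [0.3, -0.3, -2.1]
gripper_width: 0.023
```

```bash
python3 -m jog '[[-1,[0,0,-0.0007],0],[-1,[0,0,-0.0007],0],[-1,[0,0,-0.0007],0],[-1,[0,0,-0.0007],0]]' && python3 -m jog '[[-1,[0,0,-0.0005],0],[-1,[0,0,-0.0005],0],[-1,[0,0,-0.0005],0],[-1,[0,0,-0.0005],0]]'
```

```text
t: 15.65
tool_pos: [0.4734, -0.1001, 0.0758]
ee_rot: [0.989, 0.146, 0.002, -0.001]
force: [-0.6, 0.2, -1.3]
gripper_width: 0.0226
t: 15.98
tool_pos: [0.4737, -0.1, 0.0757]
ee_rot: [0.989, 0.146, 0.002, -0.0]
force: [-0.4, 1.5, 4.2]
gripper_width: 0.0225
```

Flange is on the stand (force rises at TCP z = 0.0757; it was 0.0758 at pickup). Releasing and retreating.

```bash
python3 -m jog '[[-0.2,[0,0,0],0],[0,[0,0,0],0],[0.5,[0,0,0],0],[1,[0,0,0],0],[1,[0,0,0],0],[1,[0,0,0],0],[1,[0,0,0],0],[1,[0,0,0],0],[1,[0,0,0],0],[1,[0,0,0],0],[1,[0,0,0],0],[1,[0,0,0],0]]' && python3 -m jog '[[1,[0,0,0.02],0],[1,[0,0,0.05],0],[1,[0,0,0.08],0],[1,[0,0,0.11],0],[1,[0,0,0.11],0],[1,[0,0,0.11],0],[1,[0,0,0.11],0],[1,[0,0,0.11],0]]'
python3 - <<'E'
from h import *
ci,T=pose("wrist"); im,d=grab_frame("wrist"); s=readout.state(); print(s["tool_pos"],s["force"])
v,u=np.mgrid[:400,:640]
P=(np.stack([(u-ci["cx"])/ci["fx"],-(v-ci["cy"])/ci["fy"],-np.ones_like(u,float)],-1)*d[...,None])@T[:3,:3].T+T[:3,3]
box=np.zeros((400,640),bool); box[135:235,265:370]=1
o=box&(P[...,2]>0.118)&(P[...,2]<0.135); el=cv2.fitEllipse(cv2.convexHull(np.argwhere(o)[:,::-1].astype(np.float32)))
print("cap",el,onplane(ci,T,*el[0],0.126).round(4),np.median(P[o],0).round(4))
cv2.imwrite("pics/w7.png",im[...,::-1])
top,_=grab_frame("top"); sc,_=grab_frame("scene")
for n,i in(("top",top),("scene",sc)):
    b=cv2.imread(f"pics/{n}0.png")[...,::-1]; df=cv2.GaussianBlur(cv2.absdiff(b,i),(5,5),0).max(2)>25; print(n,blobs(df,15))
w=cv2.resize(im,(640,400)); c=cv2.resize(sc[100:200,230:430],(640,320),interpolation=cv2.INTER_CUBIC)
cv2.imwrite("pics/fin.png",np.vstack([w[:270],c])[...,::-1])
E
```

```text
t: 16.98
tool_pos: [0.4737, -0.1, 0.0757]
ee_rot: [0.989, 0.146, 0.002, -0.0]
force: [-0.5, -0.4, 1.1]
gripper_width: 0.0857
t: 17.65
tool_pos: [0.4727, -0.0999, 0.1843]
ee_rot: [0.989, 0.146, 0.001, -0.001]
force: [-0.6, 0.4, 0.4]
gripper_width: 0.0868
[ 0.47265681 -0.09984409  0.18427226] [-0.15185776  0.33132668  0.78992137]
cap ((316.2560119628906, 202.09933471679688), (24.95735740661621, 25.68488311767578), 74.97212219238281) [ 0.4742 -0.0994  0.126 ] [ 0.4739 -0.0993  0.1258]
top [([466.8, 299.2], [350, 197, 200, 203, 28521]), ([617.3, 387.5], [576, 369, 64, 31, 1182])]
scene [([132.4, 3.4], [129, 0, 7, 9, 40]), ([166.2, 3.2], [164, 0, 5, 8, 31]), ([349.4, 5.2], [346, 0, 7, 12, 72]), ([400.2, 7.9], [397, 0, 7, 18, 78]), ([264.3, 78.0], [128, 9, 210, 161, 8742]), ([302.5, 146.6], [293, 138, 17, 17, 181])]
```

View pics/fin.png

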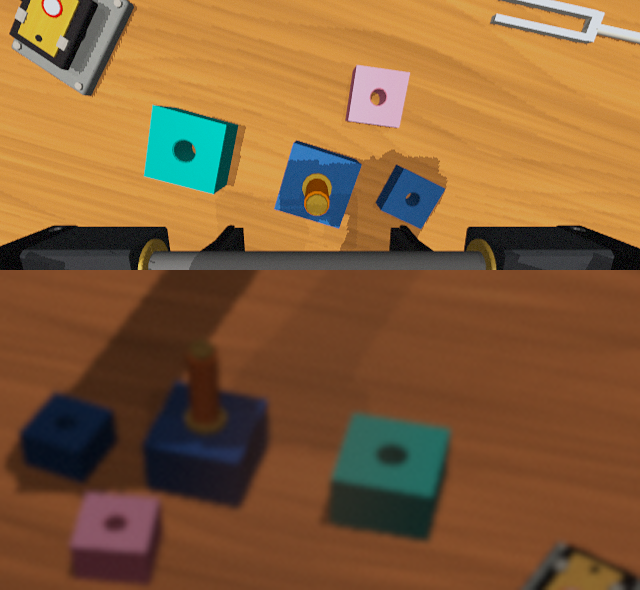

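The punch is upright in its stand: its cap is at (316,203) and z = 0.126, same as the start. The gripper is clear and nothing else has moved, so I'm handing in.

```bash
python3 -c "
from cell import env; print(env.hand_in())"
```

```text
the job is handed in; nothing more can be done
None
```

The punch marked the tag inside the red ring and is back upright in its stand, fully seated and released. The job was handed in at about 18 s.

- **Which stand:** I used the larger blue block, which held the punch, and left the small blue, pink and turquoise blocks alone.
- **Press:** I found the tag face by touch about 38–39 mm above the counter. The force averaged about 11.4 N net, allowing 2 N for the punch's weight, for more than 1.3 s. The highest single reading was about 12.5 N net. The scene view showed the face inside the ring, and I lifted it straight up.
- **Put back:** The flange met the stand at tool height 75.7 mm, against 75.8 mm at pickup. The final wrist view puts the cap at (0.474, -0.099, 0.126), the same as at the start.
- **Surroundings:** The scene and top images changed only around the arm, its shadow and the punch stand.

**Checks that disagreed:**
- **Drift while loading:** The tool drifted about 2 mm in x as the force built up, because the arm gives under load, and it tilted about 0.5°. Afterwards the tip was about 1 pixel (2 mm or less) from where I expected it, inside the 4 mm margin in the ring. A small slide within the ring during loading can't be ruled out.
- **Tag height:** The camera depth put the face at 40 mm, 1–2 mm above the height found by touch.

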